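Turn a brooch plate face down on its charcoal block with a spatula

TASK

The brooch plate on the charcoal block has been cleaned for soldering, so nothing but the spatula may touch it. Take the cranked spatula from its cradle, slide the blade under the plate's free edge and tip the plate over the step so that it lies face down on the upper bed with its bezel cup in the groove, then push it with the tip of the blade fully home against the stop at the end. Charcoal is soft and the blade is no longer straight: feel for the surfaces, press only lightly on block and plate, leave the things around alone, and lay the spatula back in its cradle.

Things in the scene. Friction and masses are not known exactly. Their poses are not given: they have to be found in the camera images.
- block: Fixed charcoal block, 118 x 60 mm, dark grey, wire-bound, standing on the bench. Origin: on its underside, midway across, below the step between its two beds; x runs along it from the open end (x = -62 mm) to the stop, y across, z up. Cheeks 45 mm apart inside, tops at 35 mm, guide the plate along both beds (x from -50 mm on). Soft: it chips if the spatula presses on it with 8 N or more.
- bare_floor (a point): Point on the block's bare floor, 22 mm above the bench, at x = -56 mm of the block. The floor lies open across the whole width from x = -62 to -50 mm, and runs on at the same height between the ribs and on through the groove of the upper bed to the stop.
- lower_bed (a point): Middle of the lower bed (x = -50 to 0 mm of the block), 26 mm above the bench. Two ribs with tops at this height carry the plate's sides (from 15 to 22.5 mm either side of the middle); between them is a tunnel under the plate, 30 mm wide and 4 mm high, open towards the bare floor.
- step (a point): Middle of the step's top edge, at x = 0 of the block, 31 mm above the bench. The upper bed behind it is two rails with tops at this height (from 13 to 22.5 mm either side of the middle) and, between them, a groove 26 mm wide and 9 mm deep for the bezel cup.
- stop (a point): Foot of the stop's face, at x = 46 mm of the block, at the height of the upper bed (31 mm); the stop's top is at 36 mm.
- plate: Loose brass brooch plate, 44 (x) x 40 (y) x 3 mm, 30 to 60 g. Origin: centre of its plain back; z points out of its face, up at the start. It begins on the ribs, far edge 1 to 2.5 mm short of the step. Tipped up past upright it falls over the step onto the upper bed, its rear 5 to 12 mm still overhanging the step. Home: origin at block x = 24 mm, 34 mm high. Presses of 8 N or more on it mar it.
- bezel_rim (a point): Centre of the rim of the bezel cup, a round cup 18 mm across that stands 5.5 mm high in the middle of the plate's face.
- spatula: Loose cranked spatula, 0.15 kg. Origin: middle of its wooden handle; x towards the blade, z up as it lies. Handle 92 mm long (x), 16 mm wide (y, the grip: taken from above at the origin, between the cradle's posts), 18 mm high. A steel neck, 6 mm thick, goes down from its front end at x = 57 mm to the foot of the blade.
- blade_foot (a point): Foot of the blade, at x = 58, z = -38 mm of the spatula. The blade runs on forward: 62 mm long, 20 wide, 1.6 thick; straight, its tip (mid-thickness) would be at x = 120, z = -38 mm. But it has a lasting bend here of up to 0.1 rad up or down (6 mm at the tip), different each time, not measured. It is springy too: 2.5 N on the tip gives 1 mm, and it springs back.
- cradle: Fixed wooden cradle for the spatula, 92 x 48 mm. Origin: middle of its underside; x along the handle it holds. Posts at x = -35 and 35 mm (8 mm thick) hold the handle in notches 24 mm wide, floors 43 mm and prong tops 59 mm above the bench; base plate 8 mm thick. The spatula lies with its origin 52 mm above the bench, within 5 mm of the cradle's middle, blade beyond the +x end.
- jar_borax: Small jar of white powder with a black cap, 44 mm across, 64 mm high, right of the block; to be left alone. Origin: centre of its underside.
- jar_beads: Small jar with a cream cap, 38 mm across, 47 mm high, beside the grey drawer cabinet; to be left alone. Origin: centre of its underside.
- matchbox: Blue matchbox, 36 x 55 x 15 mm, near the front edge; to be left alone. Origin: centre of its underside.
- wax_block: Green block of carving wax, 30 x 62 x 18 mm, left of the cradle; to be left alone. Origin: centre of its underside.
There are look-alikes about, which are no part of the job. Of the things shaped like the plate, the brass one is meant.

How it is judged:
By the outcome, as a careful person would: the job done as asked, in the order asked, and still so for the second after the job is handed in, with the robot touching nothing.
It also fails if it takes over 58 s, if anything falls off the work surface, if the arm or the gripper's body presses on something with over 40 N, if the wrist force passes 120 N, or if a joint passes its speed limit or range.

ROBOT

A 7-joint arm with a two-finger parallel gripper is mounted at the origin on a cart in front of the work surface, level with it; the furniture and walls round the work are solid. World frame = base frame: x ahead of the robot, y to its left, z up, the work surface at z = 0. Lengths are in m, angles in rad, forces in N, time in s.
With the tool pointing down it reaches from about 0.425 to 0.875 m from the base axis. Payload 4.7 kg.
Tool frame: the origin (TCP) lies midway between the tips of the shut fingers; the grasp point (between the pads) lies 19 mm behind it; z points along the fingers, y is the line along which they close (so a half turn about z gives the same grasp; the last joint's range is limited). The gripper opens to 87 mm and grips with 3 to 60 N. Pads are 19 mm wide; open, the fingers measure 117 mm over their backs; the gripper's body (75 mm by 190 mm) begins 51 mm behind the grasp point.
Start: joints at [-1.148, 0.321, -0.07, 1.45, 0.023, 1.371, -0.057], TCP at [0.258, 0.596, 0.19] pointing down, gripper open.
Joint ranges: [-2.86, 2.86], [-0.3, 2.09], [-1.38, 1.24], [0.06, 2.45], [-1.56, 4.7], [0.09, 2.05], [-2.69, 2.69]. Speed limits (rad/s): [2.57, 2.57, 3.14, 3.14, 3.14, 3.14, 3.14].

INTERFACE

Orientations are given as a rotation vector (axis times angle).
In Python, from bench import ctrl gives the robot as it stands. The module is installed in compiled form; this text tells all that it offers.
- The arm moves only by the shell command python3 -m handwheel 'ROWS' [FORCE]. ROWS is JSON, a list of rows, each a list of 7 numbers: the finger opening in m, from 0 to 0.087, then the shift along the tool's x, y, z in m, then the turn, a rotation vector about the tool's x, y, z in degrees. A call has 1 to 12 rows; each row shifts and turns the commanded pose from where the row before left it, along the tool's axes as they then stand; what a row does not reach is not made up. A row lasts 1/8 s, in which the tool goes at most 62.5 mm and 10.7 degrees, less where a joint would pass 70% of its speed; a pose out of reach is approached as far as the arm can. A call is refused whole if a number of a shift passes 0.0625 or a number of a turn 10.7, either way. A call with a gripper value outside its range is refused whole. The fingers move at their own pace and stop on an object; FORCE is the grip in N (left out, the last holds). Time passes only in rows, so rows that do not move let the fingers close. It gives the time, the measured TCP pose, the force, the opening and the grip force at its end, in the units of the state.
- ctrl.get_state(): the state, without advancing time (a new reading comes with each control period).
- ctrl.get_image(name): name is "scene" or "side" or "wrist"; returns (picture, depth): 400x640x3 uint8, blue, green, red; 400x640 float32, m along the optical axis (not along the pixel's ray), 0 where there is no reading.
- ctrl.camera_info(name): a dict with "intrinsics" (3x3 intrinsics, pixels), "R" (3x3) and "t" (3): a world point X has camera coordinates R X + t. Camera axes: x right, y down, z forward; pixel columns grow to the right and rows downward; lengths in m; the calibration is good to about 2 mm. A picture is of the moment at which its call begins: read the wrist's pose just before it. camera_info takes no time and is no camera call; for the wrist camera it gives the pose at the moment of the call.
- ctrl.close_job(): hands the job in; it is judged then, once.
The state is a dict: "time": time; "joint_positions": joint angles; "qd": joint speeds; "joint_torque": joint torques, N m; "position": TCP position; "tool_rot": TCP orientation; "ft_force": force on the tool from outside, world axes, zero at the start; "torque": the same for the moment, N m; "grip_width": opening from 0.0 (shut) to 1.0 (fully open); "grip_force": force on a finger pad.
Only numpy, scipy, OpenCV 4.12 (cv2) and the standard library are available. Lean on these libraries where they do the work, as an engineer would, in place of code of your own. Each camera call takes 0.05 s, during which the arm holds its last target. There are 200 camera calls.

## Working session

There is one attempt and no reset: what is moved stays moved. The work goes in short steps, Python scripts to look and compute and a shell command to move; the robot and the scene stay as the last step left them, time stands still between calls to the robot, and variables do not carry over. Pictures are saved under pics/ and viewed, at most 10 in all, crops included, and the job is handed in when it is done.

```bash
mkdir -p pics
cat > h.py <<'E'
import numpy as np, cv2
from scipy.spatial.transform import Rotation as Ro
from bench import ctrl
def cap(n):
    c=ctrl.camera_info(n); im,d=ctrl.get_image(n)
    np.savez('pics/%s.npz'%n,im=im,d=d,K=c['intrinsics'],R=c['R'],t=c['t']); return im,d
def load(n): return np.load('pics/%s.npz'%n)
def pt(n,u,v,z=None,w=1):
    f=load(n); K,R,t=np.array(f['K']),np.array(f['R']),np.array(f['t']).ravel()
    r=np.linalg.inv(K)@[u,v,1]
    if z is None:
        p=f['d'][v-w:v+w+1,u-w:u+w+1]; p=p[p>0]; r=r*np.median(p); return R.T@(r-t)
    o=-R.T@t; k=R.T@r; return o+k*(z-o[2])/k[2]
def proj(n,X):
    f=load(n); c=np.array(f['R'])@X+np.array(f['t']).ravel(); q=np.array(f['K'])@c; return q[:2]/q[2]
def st():
    s=ctrl.get_state(); print('t',round(s['time'],3),'p',np.round(s['position'],4),'r',np.round(s['tool_rot'],4),'f',np.round(s['ft_force'],2),'m',np.round(s['torque'],3),'w',round(float(s['grip_width']),3),'g',np.round(s['grip_force'],1)); return s
E
python3 - <<'E'
from h import *
s=st(); print(np.round(Ro.from_rotvec(s['tool_rot']).as_matrix(),3))
for n in('scene','side'):
    im,d=cap(n); cv2.imwrite('pics/%s1.png'%n,im)
E
```

```text
t 0.0 p [0.2582 0.5959 0.1894] r [-6.3750e-01 -3.0759e+00  3.0000e-03] f [-0.71 -0.34  0.08] m [-0.011  0.028 -0.021] w 1.003 g 0.0
[[-0.918  0.397 -0.001]
 [ 0.397  0.918 -0.002]
 [-0.    -0.002 -1.   ]]
```

View pics/scene1.png

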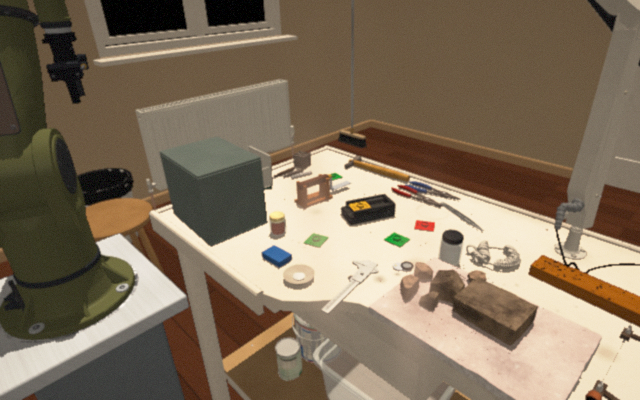

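View pics/side1.png

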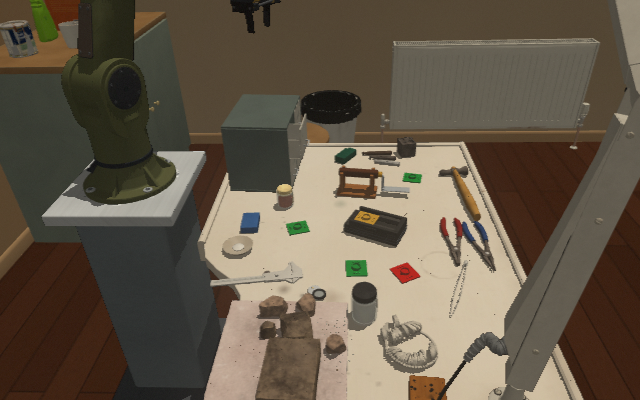

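The charcoal block with the brass plate is at scene (368,208) / side (376,224). The cradle with the spatula is at scene (313,190) / side (357,183), blade pointing right at side (395,190). Plate look-alikes: green at side (297,227), (356,268) and (412,178), red at (405,272). The brass one on the block at side (368,217) is the one meant. Next, a close crop.

Run:
```python
from h import *
a=load('side')['im'][150:250,320:440]; b=load('scene')['im'][165:225,290:410]
a=cv2.resize(a,None,fx=4.0,fy=4.0,interpolation=cv2.INTER_CUBIC)[:400]
b=cv2.resize(b,None,fx=3.2,fy=3.2,interpolation=cv2.INTER_CUBIC)
c=np.zeros((592,480,3),np.uint8); c[:400]=a; c[400:592,:384]=b
cv2.imwrite('pics/crop1.png',c)
for p in [(368,217),(350,236),(400,243),(407,222),(360,207),(345,195),(375,195),(340,172),(400,190)]:
    print(p,np.round(pt('side',*p),4))
```

```text
(368, 217) [ 0.5898 -0.2081  0.0346]
(350, 236) [ 0.5524 -0.2297  0.0014]
(400, 243) [ 0.6537 -0.2528  0.0016]
(407, 222) [ 0.6754 -0.1825  0.0035]
(360, 207) [ 0.5742 -0.1724  0.0355]
(345, 195) [ 0.5422 -0.0779  0.0056]
(375, 195) [ 0.612  -0.0817  0.008 ]
(340, 172) [ 0.5306 -0.063   0.0592]
(400, 190) [ 0.6699 -0.0753  0.0177]
```

View pics/crop1.png

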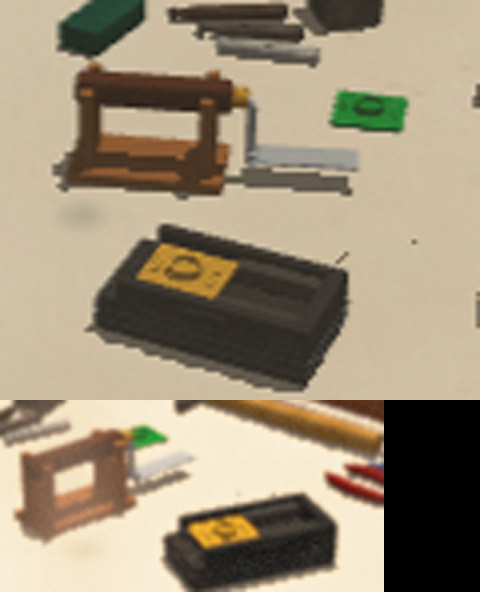

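The crop confirms the brass plate, cup up, on the black block. Its open end is at the lower left and its stop at the far right. The spatula lies in its cradle with the blade towards +x. Next I move over for a close view.

Run:
```python
from h import *
for p in [(260,110),(285,105),(230,125),(290,130),(285,190),(330,103)]: print(p,np.round(pt('side',*p),3))
c=ctrl.camera_info('wrist'); R=np.array(c['R']);t=np.array(c['t']).ravel(); s=ctrl.get_state(); T=Ro.from_rotvec(s['tool_rot']).as_matrix()
print('cam in tool',np.round(T.T@(-R.T@t-s['position']),3),'axes in tool\n',np.round(T.T@R.T,3)); print(c['intrinsics'])
```

```text
(260, 110) [0.34  0.039 0.171]
(285, 105) [0.397 0.067 0.172]
(230, 125) [ 0.286 -0.048  0.172]
(290, 130) [0.41  0.031 0.122]
(285, 190) [ 0.409 -0.124  0.049]
(330, 103) [ 0.455  1.67  -0.466]
cam in tool [ 0.076 -0.001 -0.196] axes in tool
 [[ 0.    -0.961 -0.278]
 [ 1.     0.     0.001]
 [-0.001 -0.278  0.961]]
[[339.86669701   0.         317.3620975 ]
 [  0.         339.86669701 202.81415908]
 [  0.           0.           1.        ]]
```

```bash
python3 -m handwheel '[[0.05,0,0,-0.02,0,0,-7.8],[0.05,0,0,-0.02,0,0,-7.8],[0.05,0,0,-0.02,0,0,-7.8],[0.05,-0.022,-0.055,0,0,0,0],[0.05,-0.022,-0.055,0,0,0,0],[0.05,-0.022,-0.055,0,0,0,0],[0.05,-0.022,-0.055,0,0,0,0],[0.05,-0.022,-0.055,0,0,0,0],[0.05,-0.022,-0.055,0,0,0,0],[0.05,-0.022,-0.055,0,0,0,0],[0.05,-0.022,-0.055,0,0,0,0],[0.05,-0.022,-0.055,0,0,0,0]]' 60
python3 -m handwheel '[[0.05,-0.022,-0.055,0,0,0,0],[0.05,-0.022,-0.055,0,0,0,0],[0.05,-0.022,-0.055,0,0,0,0],[0.05,-0.022,-0.055,0,0,0,0],[0.05,0,0,0,0,0,0],[0.05,0,0,0,0,0,0]]'
python3 - <<'E'
from h import *
st(); im,d=cap('wrist'); cv2.imwrite('pics/w1.png',im)
E
```

```text
time: 1.6
position: [0.4565, 0.0994, 0.2503]
tool_rot: [0.0, 3.141, 0.0]
ft_force: [1.4, 0.4, 0.7]
grip_width: 0.579
grip_force: 0.0
time: 2.35
position: [0.5438, -0.118, 0.2499]
tool_rot: [-0.001, -3.14, -0.001]
ft_force: [-0.1, 0.4, -0.1]
grip_width: 0.572
grip_force: 0.0
t 2.35 p [ 0.5438 -0.118   0.2499] r [-7.0000e-04 -3.1404e+00 -1.1000e-03] f [-0.1   0.42 -0.08] m [ 0.041  0.047 -0.007] w 0.572 g 0.0
```

View pics/w1.png

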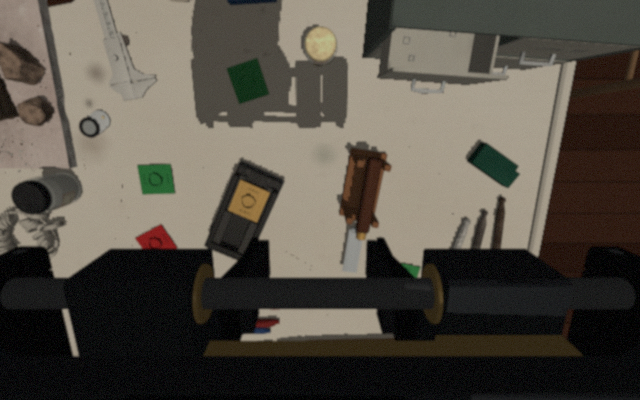

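The block is at (245,208) with its open end up towards the robot, brass plate at (248,200). The cradle is at (365,190), with the blade at (352,245) partly hidden by the hand. I'll flip the tool half a turn so the camera is on the blade side.

Run:
```python
from h import *
print(np.round(ctrl.get_state()['joint_positions'],3))
```

```text
[-0.384  0.101  0.597  1.614 -0.058  1.445  1.79 ]
```

```bash
python3 -m handwheel '[[0.05,0,0,0,0,0,10.6],[0.05,0,0,0,0,0,10.6],[0.05,0,0,0,0,0,10.6],[0.05,0,0,0,0,0,10.6],[0.05,0,0,0,0,0,10.6],[0.05,0,0,0,0,0,10.6],[0.05,0,0,0,0,0,10.6],[0.05,0,0,0,0,0,10.6],[0.05,0,0,0,0,0,10.6]]' 60
python3 -m handwheel '[[0.05,0,0,0,0,0,10.6],[0.05,0,0,0,0,0,10.6],[0.05,0,0,0,0,0,10.6],[0.05,0,0,0,0,0,10.6],[0.05,0,0,0,0,0,10.6],[0.05,0,0,0,0,0,10.6],[0.05,0,0,0,0,0,10.6],[0.05,0,0,0,0,0,10.4],[0.05,0,0,0,0,0,0]]' 60
python3 - <<'E'
from h import *
s=st(); print(np.round(s['joint_positions'],3)); im,d=cap('wrist')
c=im[20:300,150:520]; cv2.imwrite('pics/w2.png',cv2.resize(c,None,fx=2,fy=2,interpolation=cv2.INTER_CUBIC))
E
```

```text
time: 3.52
position: [0.544, -0.1163, 0.2505]
tool_rot: [-2.326, -2.11, -0.001]
ft_force: [-0.1, -0.3, -0.0]
grip_width: 0.578
grip_force: 0.0
time: 4.65
position: [0.5441, -0.1167, 0.2504]
tool_rot: [-3.14, -0.007, -0.0]
ft_force: [-0.3, -0.2, 0.0]
grip_width: 0.571
grip_force: 0.0
t 4.65 p [ 0.5441 -0.1167  0.2504] r [-3.1404e+00 -7.2000e-03 -1.0000e-04] f [-0.31 -0.2   0.01] m [-0.015  0.138  0.015] w 0.571 g 0.0
[-0.561  0.11   0.793  1.619 -0.08   1.446 -1.327]
```

View pics/w2.png

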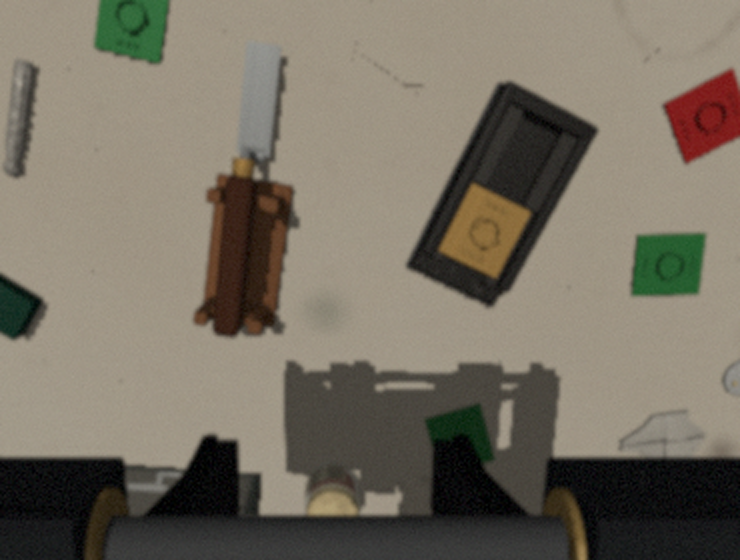

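Handle runs crop (230,333) to (243,178), blade up to its tip at (266,44). The block's stop end has corners (505,85) and (596,130), its open end (410,265) and (490,305). The brass plate is at (487,232).

```bash
cat >> h.py <<'E'
def cloud(n):
    f=load(n); d=f['d']; v,u=np.mgrid[:400,:640]; K=f['K']
    P=np.stack([(u-K[0,2])/K[0,0]*d,(v-K[1,2])/K[1,1]*d,d],-1)
    return (P-np.array(f['t']).ravel())@np.array(f['R'])
E
python3 - <<'E'
from h import *
C=cloud('wrist'); im=load('wrist')['im'].astype(int); d=load('wrist')['d']
def sel(u0,u1,v0,v1,m=None):
    P=C[v0:v1,u0:u1].reshape(-1,3); I=im[v0:v1,u0:u1].reshape(-1,3); return P,I
def fit(P,name):
    r=cv2.minAreaRect((P[:,:2]*1000).astype(np.float32)); print(name,len(P),np.round(r[0],1),np.round(r[1],1),round(r[2],1),'z',np.round(np.percentile(P[:,2],[5,50,95])*1000,1))
P,I=sel(235,310,90,195); fit(P[(P[:,2]>.0565)],'handletop')
Q=P[(P[:,2]>.0565)]; c=Q.mean(0); w=np.linalg.svd(Q[:,:2]-c[:2])[2][0]; print('dir',np.degrees(np.arctan(w[1]/w[0])))
P,I=sel(265,297,38,98); Q=P[(P[:,2]>.006)&(P[:,2]<.03)]; fit(Q,'blade')
Q=Q[np.abs(Q[:,2]-np.median(Q[:,2]))<.008]; A=np.c_[Q[:,:2],np.ones(len(Q))]; print('plane',np.linalg.lstsq(A,Q[:,2],rcond=None)[0], 'rms')
for a,b in [(.62,.64),(.64,.66),(.66,.68),(.68,.7)]:
    m=(Q[:,0]>a)&(Q[:,0]<b); print(a,m.sum(),np.round(np.median(Q[m],0)*1000,1))
P,I=sel(345,455,55,178); Q=P[P[:,2]>.012]; fit(Q,'block'); fit(P[P[:,2]>.0335],'cheeks')
Q=P[(I[:,2]>140)&(I[:,2]-I[:,0]>50)&(P[:,2]>.02)]; fit(Q,'plate')
P,I=sel(140,640,0,250); g=P[(P[:,2]<.008)&(P[:,2]>-.01)]; print('bench z',np.median(g[:,2]))
for n,q in dict(h1=(230,333),h2=(243,178)).items(): print(n,pt('wrist',150+q[0]//2,20+q[1]//2,.061))
for z,q in [(.035,(505,85)),(.035,(596,130)),(.022,(410,265)),(.022,(490,305))]: print(q,np.round(pt('wrist',150+q[0]/2,20+q[1]/2,z)*1000,1))
for q in [(249,43),(283,45),(240,152),(270,158)]: print(q,np.round(pt('wrist',150+q[0]/2,20+q[1]/2,.0145)*1000,1))
E
```

```text
handletop 1454 [582.  -65.8] [ 59.1 113. ] 64.1 z [58.4 61.4 63.4]
dir -12.582367563554868
blade 951 [660.  -70.6] [20.2 62.5] 82.1 z [15.1 16.6 18.4]
plane [ 1.44786995e-02 -8.69017759e-05  7.07898476e-03] rms
0.62 143 [634.7 -69.   16.3]
0.64 307 [650.4 -69.4  16.3]
0.66 313 [670.2 -72.2  16.8]
0.68 186 [685.4 -73.8  17.1]
block 5589 [ 617.6 -186. ] [125.6 119.2] 63.9 z [21.8 30.7 37.3]
cheeks 1756 [ 623.4 -188.4] [125.5 105.7] 64.4 z [34.1 36.1 38.1]
plate 492 [ 601.6 -171.5] [113.9  40. ] 64.7 z [28.7 30.2 32.2]
bench z 0.0011927068379203082
h1 [ 0.52908661 -0.05612667  0.061     ]
h2 [ 0.61542432 -0.0659163   0.061     ]
(505, 85) [ 666.3 -212.    35. ]
(596, 130) [ 642.6 -265.8   35. ]
(410, 265) [ 563.3 -163.6   22. ]
(490, 305) [ 538.3 -215.1   22. ]
(249, 43) [690.6 -66.3  14.5]
(283, 45) [689.6 -86.   14.5]
(240, 152) [630.1 -59.   14.5]
(270, 158) [626.7 -77.1  14.5]
```

Run:
```python
from h import *
f=load('wrist'); im=f['im'].astype(int); C=cloud('wrist')
print('cols',[im[20+y//2,150+x//2].tolist() for x,y in [(237,250),(270,250),(218,250),(243,165)]])
def ray(mask,z): 
    v,u=np.nonzero(mask); K,R,t=f['K'],np.array(f['R']),np.array(f['t']).ravel()
    r=(np.c_[u,v,np.ones(len(u))]@np.linalg.inv(K).T)@R; o=-R.T@t; return (o+r*((z-o[2])/r[:,2])[:,None])*1000
def rect(P): r=cv2.minAreaRect(P[:,:2].astype(np.float32)); print(len(P),np.round(r[0],1),np.round(r[1],1),round(r[2],1))
m=np.zeros((400,640),bool); m[60:190,345:455]=1
pl=m&(im[...,2]>130)&(im[...,2]-im[...,0]>60); pl=cv2.morphologyEx(pl.astype(np.uint8),cv2.MORPH_CLOSE,np.ones((9,9)))>0
pl=cv2.morphologyEx(pl.astype(np.uint8),cv2.MORPH_OPEN,np.ones((5,5)))>0
rect(ray(pl,.029))
# handle: dark brown rows
for vv in (120,130,140,150,160,170,180):
    row=im[vv,245:300].sum(1); uu=np.nonzero(row<130)[0]+245; 
    if len(uu): print(vv,uu.min(),uu.max(),np.round(pt('wrist',uu.min(),vv,.061)*1000,1)[:2],np.round(pt('wrist',uu.max(),vv,.061)*1000,1)[:2])
# block cheeks
P=C[55:178,345:455].reshape(-1,3); Q=P[(P[:,2]>.0335)&(P[:,2]<.040)][:,:2]*1000
best=[]
for a in np.arange(-30,-20,.25):
    e=np.array([np.cos(np.radians(a)),np.sin(np.radians(a))]); n=np.array([-e[1],e[0]]); x=Q@e; y=Q@n
    best.append((np.ptp(np.percentile(y,[3,97])),a,np.percentile(x,[1,99]),np.percentile(y,[1,99])))
b=min(best,key=lambda q:q[0]); print(b)
```

```text
cols [[16, 30, 53], [30, 49, 74], [37, 57, 88], [66, 118, 153]]
1074 [ 585.  -206.3] [37.9 41.5] 65.1
120 260 292 [603.7 -53.4] [603.9 -88.7]
130 262 293 [592.9 -55.2] [593.1 -89.6]
140 261 284 [581.9 -53.6] [582.  -79.4]
150 260 283 [570.7 -52. ] [570.9 -78. ]
160 259 282 [559.4 -50.4] [559.5 -76.6]
170 255 280 [547.9 -45.4] [548. -74.]
180 258 286 [536.2 -48.3] [536.3 -80.7]
(np.float64(58.56349778182625), np.float64(-25.75), array([592.18462289, 695.70512162]), array([38.90500101, 98.5546783 ]))
```

```bash
python3 -m handwheel '[[0.05,0.014,-0.0287,0.04,0,0,0],[0.05,0.014,-0.0287,0.04,0,0,0],[0.05,0,0,0.04,0,0,8.2],[0.05,0,0,0.04,0,0,0],[0.05,0,0,0,0,0,0],[0.05,0,0,0,0,0,0]]' 60
python3 - <<'E'
from h import *
s=st(); T=Ro.from_rotvec(s['tool_rot']).as_matrix(); print(np.round(T,4)); print('to go (tool mm)',np.round(T.T@(np.array([.572,-.0595,.033])-s['position'])*1000,1))
E
```

```text
time: 5.45
position: [0.5732, -0.0611, 0.092]
tool_rot: [-3.133, 0.223, -0.003]
ft_force: [-0.2, 0.2, -0.6]
grip_width: 0.577
grip_force: 0.0
t 5.45 p [ 0.5732 -0.0611  0.092 ] r [-3.1333  0.2225 -0.0032] f [-0.24  0.21 -0.59] m [-0.062  0.188 -0.06 ] w 0.577 g 0.0
[[ 9.900e-01 -1.413e-01  2.100e-03]
 [-1.413e-01 -9.900e-01  2.000e-04]
 [ 2.000e-03 -5.000e-04 -1.000e+00]]
to go (tool mm) [-1.5 -1.4 59. ]
```

```bash
python3 -m handwheel '[[0.05,-0.0015,-0.001,0.03,0,0,0],[0.05,0,0,0.02,0,0,0],[0.05,0,0,0.009,0,0,0],[0.05,0,0,0,0,0,0],[0.012,0,0,0,0,0,0],[0.012,0,0,0,0,0,0],[0.012,0,0,0,0,0,0],[0.012,0,0,0,0,0,0]]' 60
python3 -c "
from h import *
st()"
```

```text
time: 6.45
position: [0.5709, -0.06, 0.0317]
tool_rot: [-3.133, 0.225, -0.001]
ft_force: [0.1, 0.1, 1.3]
grip_width: 0.204
grip_force: 0.0
t 6.45 p [ 0.5709 -0.06    0.0317] r [-3.1334e+00  2.2510e-01 -5.0000e-04] f [0.06 0.12 1.29] m [-0.071  0.183  0.003] w 0.204 g 0.0
```

```bash
python3 -m handwheel '[[0.0,0,0,0,0,0,0],[0,0,0,0,0,0,0],[0,0,0,0,0,0,0],[0,0,0,0,0,0,0]]' 60;  python3 -m handwheel '[[0,0,0,-0.003,0,0,0],[0,0,0,-0.02,0,0,0],[0,0,0,-0.03,0,0,0],[0,0,0,-0.03,0,0,0],[0,0,0,-0.02,0,0,0],[0,0,0,0,0,0,0],[0,0,0,0,0,0,0]]'
python3 - <<'E'
from h import *
st()
for i in range(6):
    s=ctrl.get_state(); 
f=[]
for i in range(2):
    im,d=cap('wrist'); f.append(np.r_[ctrl.get_state()['ft_force'],ctrl.get_state()['torque']])
print(np.round(f,3))
s=st(); T=Ro.from_rotvec(s['tool_rot']).as_matrix(); C=cloud('wrist')
P=(C-s['position'])@T   # tool coordinates
g=im.astype(int); v,u=np.nonzero((P[...,0]>.055)&(P[...,0]<.135)&(abs(P[...,1])<.02)&(P[...,2]>-.0)&(P[...,2]<.06)&(load('wrist')['d']>0))
Q=P[v,u]; print(len(Q), u.min(),u.max(),v.min(),v.max())
for a in range(55,135,10):
    m=(Q[:,0]*1000>a)&(Q[:,0]*1000<a+10); 
    if m.sum()>5: print(a,m.sum(),np.round(np.median(Q[m],0)*1000,1))
cv2.imwrite('pics/w3.png',im)
E
```

```text
time: 6.95
position: [0.5708, -0.0601, 0.0314]
tool_rot: [-3.134, 0.225, 0.0]
ft_force: [-0.1, -0.4, -0.7]
grip_width: 0.006
grip_force: 0.0
time: 7.82
position: [0.5702, -0.0598, 0.1337]
tool_rot: [-3.133, 0.225, 0.002]
ft_force: [-0.5, 0.7, -0.6]
grip_width: 0.003
grip_force: 0.0
t 7.825 p [ 0.5702 -0.0598  0.1337] r [-3.1335e+00  2.2490e-01  2.0000e-03] f [-0.52  0.66 -0.64] m [-0.056  0.148  0.034] w 0.003 g 0.0
[[ 0.53   0.868 -0.074  0.014  0.173 -0.001]
 [-0.608 -0.673  0.153 -0.038  0.193  0.025]]
t 7.925 p [ 0.5699 -0.0599  0.1332] r [ 3.1332 -0.2252 -0.0035] f [-0.61 -0.67  0.15] m [-0.038  0.193  0.025] w 0.004 g 0.0Traceback (most recent call last):
  File "<stdin>", line 12, in <module>
    return umr_minimum(a, axis, None, out, keepdims, initial, where)
ValueError: zero-size array to reduction operation minimum which has no identity
```

Run:
```python
from h import *
im,d=cap('wrist'); cv2.imwrite('pics/w4.png',im)
```

```text
(no output)
```

View pics/w4.png

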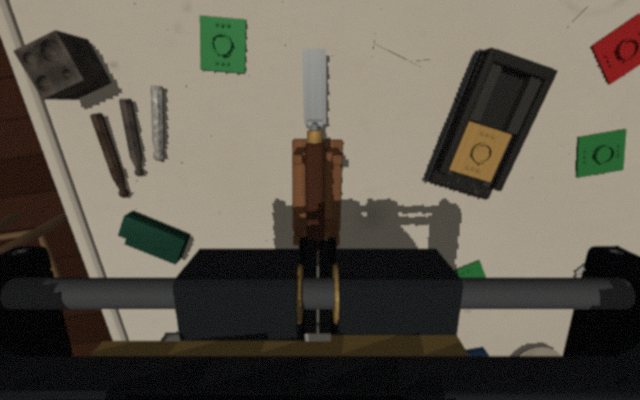

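The spatula still lies in the cradle, handle at (313,180), blade tip at (315,50); the shut fingers are at (318,270), empty. I'll check the heights.

Run:
```python
from h import *
s=st(); print('tcp proj',proj('wrist',s['position']))
C=cloud('wrist')
for v in range(48,245,8):
    q=C[v,303:328]; i=np.argsort(-q[:,2])[:6]; print(v, np.round(np.median(C[v,312:317],0)*1000,1), end=' | ')
    w=np.nonzero(q[:,2]>.054)[0]; print((w.min()+303,w.max()+303,np.round(q[w].mean(0)*1000,1)) if len(w) else '')
```

```text
t 7.975 p [ 0.5699 -0.06    0.1332] r [ 3.1331 -0.2252 -0.0034] f [-0.21 -0.46  0.42] m [-0.023  0.125  0.019] w 0.003 g 0.0
tcp proj [316.62808623 233.37804738]
48 [690.7 -75.   18. ] | 
56 [684.6 -74.1  17.2] | 
64 [678.4 -73.2  16.7] | 
72 [672.  -72.2  17.6] | 
80 [665.7 -71.3  16.5] | 
88 [659.1 -70.3  17. ] | 
96 [652.6 -69.4  16.6] | 
104 [645.9 -68.4  16.5] | 
112 [639.2 -67.4  15.9] | 
120 [632.4 -66.4  17.5] | 
128 [627.7 -66.1  51.9] | 
136 [622.2 -65.3  59.8] | (np.int64(307), np.int64(322), array([621.9, -65.7,  57.9]))
144 [616.2 -64.5  61.5] | (np.int64(306), np.int64(323), array([616. , -64.8,  60.4]))
152 [610.1 -63.6  62.4] | (np.int64(305), np.int64(324), array([610. , -63.9,  61.6]))
160 [603.7 -62.6  61.8] | (np.int64(305), np.int64(324), array([603.8, -63. ,  61.6]))
168 [597.8 -61.8  62.9] | (np.int64(305), np.int64(324), array([597.5, -62.1,  61.6]))
176 [591.5 -60.8  62.7] | (np.int64(304), np.int64(324), array([593.7, -61.7,  74.5]))
184 [584.8 -59.8  62. ] | (np.int64(305), np.int64(324), array([584.6, -60.2,  61.6]))
192 [578.4 -59.7  62.3] | (np.int64(306), np.int64(324), array([581.5, -60.4,  75.7]))
200 [571.4 -57.9  61.2] | (np.int64(306), np.int64(324), array([575.3, -59.1,  75.9]))
208 [564.9 -57.   63. ] | (np.int64(306), np.int64(324), array([564.5, -57.7,  61.6]))
216 [558.1 -55.9  62.4] | (np.int64(306), np.int64(324), array([557.7, -56.7,  61.6]))
224 [550.9 -54.9  62. ] | (np.int64(306), np.int64(324), array([550.7, -55.7,  61.5]))
232 [544.  -53.9  62.2] | (np.int64(306), np.int64(324), array([543.7, -54.7,  61.5]))
240 [579.9 -60.2 167.7] | (np.int64(303), np.int64(327), array([580. , -60.7, 168.2]))
```

Run:
```python
from h import *
s=ctrl.get_state(); T=Ro.from_rotvec(s['tool_rot']).as_matrix()
P=(cloud('wrist')-s['position'])@T*1000
for v in range(232,330,6):
    print(v,*[str(np.round(P[v,u]).astype(int).tolist()) for u in (302,309,318,327,334)])
```

```text
232 [-32, -13, 85] [-27, -7, 72] [-26, 1, 71] [-34, 9, 90] [-32, 15, 86]
238 [76, 1, -195] [-32, -7, 72] [-32, 1, 71] [-39, 9, 89] [11, 9, -36]
244 [11, -7, -42] [10, -4, -39] [10, 1, -39] [10, 5, -39] [11, 9, -43]
250 [11, -7, -50] [10, -3, -47] [9, 1, -46] [10, 5, -46] [11, 8, -49]
256 [11, -6, -57] [10, -3, -54] [10, 1, -54] [10, 5, -54] [11, 8, -57]
262 [11, -6, -63] [10, -3, -60] [7, 1, -54] [9, 5, -59] [11, 8, -61]
268 [34, -4, -113] [9, -3, -65] [5, 1, -57] [9, 5, -65] [36, 5, -117]
274 [33, -4, -115] [9, -3, -69] [2, 1, -56] [9, 4, -70] [36, 5, -120]
280 [33, -3, -118] [33, -2, -117] [33, 1, -118] [33, 3, -118] [34, 5, -119]
286 [32, -3, -120] [32, -2, -119] [32, 1, -119] [31, 3, -118] [33, 5, -120]
292 [31, -3, -120] [31, -2, -120] [31, 1, -120] [31, 3, -120] [31, 5, -120]
298 [30, -3, -121] [30, -2, -121] [30, 1, -121] [30, 3, -122] [30, 5, -120]
304 [28, -3, -121] [28, -2, -121] [28, 1, -121] [27, 3, -120] [29, 5, -122]
310 [24, -4, -118] [1, -3, -82] [-142, 1, 133] [0, 4, -81] [28, 5, -123]
316 [22, -4, -118] [-2, -3, -82] [-151, 1, 134] [-2, 4, -82] [25, 5, -122]
322 [9, -4, -101] [-5, -3, -81] [-156, 1, 131] [-4, 4, -83] [13, 6, -107]
328 [7, -4, -102] [-7, -3, -82] [-157, 1, 122] [-8, 4, -82] [11, 6, -107]
```

Run:
```python
from h import *
p=np.array([.2582,.5959,.1894]); print('tcp',proj('side',p),'33 up',proj('side',p+[0,0,.033]))
f=load('side'); 
T=Ro.from_rotvec([-.6375,-3.0759,.003]).as_matrix(); P=(cloud('side')-p)@T*1000
m=(np.abs(P)<[60,80,80]).all(-1)&(f['d']>0); v,u=np.nonzero(m); print(len(v),u.min(),u.max(),v.min(),v.max())
for vv in range(v.min(),v.max()+1,2):
    k=v==vv; print(vv,u[k].min(),u[k].max(),np.round(P[vv,u[k].min()]).tolist(),np.round(P[vv,u[k].max()]).tolist())
```

```text
tcp [259.5640294   39.73072416] 33 up [258.6035192   29.55740842]
198 246 269 12 33
12 263 269 [9.0, 50.0, -78.0] [-10.0, 57.0, -78.0]
14 263 269 [6.0, 44.0, -73.0] [-14.0, 50.0, -73.0]
16 263 269 [6.0, 43.0, -67.0] [-14.0, 49.0, -67.0]
18 247 269 [6.0, -51.0, -80.0] [-8.0, 57.0, -59.0]
20 246 269 [8.0, -55.0, -74.0] [-13.0, 48.0, -54.0]
22 246 269 [12.0, -51.0, -67.0] [-9.0, 54.0, -46.0]
24 247 269 [7.0, -53.0, -62.0] [-11.0, 50.0, -41.0]
26 247 268 [7.0, -54.0, -56.0] [-10.0, 44.0, -35.0]
28 247 253 [11.0, -49.0, -48.0] [-12.0, -49.0, -50.0]
30 247 253 [11.0, -51.0, -42.0] [-9.0, -47.0, -43.0]
32 248 254 [11.0, -46.0, -35.0] [-10.0, -44.0, -36.0]
```

Both cameras agree: the fingertips sit about 33 mm above the reported TCP, so the hand closed over the top of the handle. I'll go that much lower.

```bash
python3 -m handwheel '[[0.05,0.0017,-0.001,0,0,0,0],[0.05,0,0,0,0,0,0],[0.05,0,0,0.03,0,0,0],[0.05,0,0,0.04,0,0,0],[0.05,0,0,0.04,0,0,0],[0.05,0,0,0.022,0,0,0],[0.05,0,0,0,0,0,0]]' 60
python3 -m handwheel '[[0.01,0,0,0,0,0,0],[0.01,0,0,0,0,0,0],[0.01,0,0,0,0,0,0],[0.01,0,0,0,0,0,0],[0.01,0,0,0,0,0,0],[0.01,0,0,0,0,0,0]]' 60
```

```text
time: 8.85
position: [0.5709, -0.0593, 0.0007]
tool_rot: [3.133, -0.225, -0.006]
ft_force: [0.0, -0.2, -0.1]
grip_width: 0.567
grip_force: 0.0
time: 9.6
position: [0.573, -0.0591, 0.0029]
tool_rot: [-3.133, 0.225, -0.001]
ft_force: [-1.4, 0.1, 4.7]
grip_width: 0.177
grip_force: 60.0
```

```bash
python3 -m handwheel '[[0.01,0,0,-0.004,0,0,0],[0.01,0,0,-0.016,0,0,0],[0.01,0,0,-0.03,0,0,0],[0.01,0,0,-0.04,0,0,0],[0.01,0,0,0,0,0,0]]' 60
python3 - <<'E'
from h import *
st()
for n in('side','scene'):
    C=cloud(n).reshape(-1,3)*1000; d=load(n)['d'].ravel()>0
    J=C[d&(C[:,2]>20)&(C[:,2]<60)&(np.hypot(C[:,0]-409,C[:,1]+124)<35)]; print(n,'jar',len(J),np.round(J.min(0)),np.round(J.max(0)))
    K=C[d&(C[:,2]>75)&(C[:,2]<200)&(C[:,0]>250)&(C[:,0]<550)&(C[:,1]<250)&(C[:,1]>-100)]
    print(len(K),np.round(np.percentile(K,[.5,2,50,98,99.5],axis=0)))
E
```

```text
time: 10.22
position: [0.5755, -0.0599, 0.0965]
tool_rot: [-3.132, 0.226, -0.011]
ft_force: [0.1, 0.6, -2.8]
grip_width: 0.175
grip_force: 60.0
t 10.225 p [ 0.5755 -0.0599  0.0965] r [-3.1323  0.2258 -0.0113] f [ 0.14  0.64 -2.77] m [0.043 0.201 0.025] w 0.175 g 60.0
side jar 282 [ 386. -135.   20.] [423. -93.  51.]
5367 [[266. -65.  76.]
 [270. -63.  79.]
 [357. -52. 152.]
 [446. 130. 173.]
 [449. 137. 173.]]
scene jar 252 [ 382. -136.   20.] [ 418. -102.   47.]
6232 [[262. -66.  76.]
 [263. -65.  78.]
 [321. -40. 147.]
 [440. 131. 168.]
 [443. 139. 169.]]
```

Run:
```python
from h import *
for n in('side','scene'):
    C=cloud(n).reshape(-1,3)*1000; d=load(n)['d'].ravel()>0
    K=C[d&(C[:,2]>20)&(C[:,2]<200)&(C[:,0]>418)&(C[:,0]<480)&(C[:,1]<200)&(C[:,1]>-90)]
    for z in range(20,180,20):
        m=K[(K[:,2]>=z)&(K[:,2]<z+20)]
        if len(m)>4: print(n,z,len(m),'x',np.round(np.percentile(m[:,0],[2,98])),'y',np.round(np.percentile(m[:,1],[2,10,98])))
```

```text
side 20 44 x [418. 434.] y [-28. -23.  76.]
side 80 65 x [419. 448.] y [-59. -58.  30.]
side 100 203 x [419. 455.] y [-60. -58. 129.]
side 120 219 x [419. 449.] y [-60. -58. 132.]
side 140 129 x [418. 448.] y [-60. -57. 128.]
side 160 104 x [418. 448.] y [-59. -42. 134.]
scene 80 42 x [418. 439.] y [-62. -61. -55.]
scene 100 69 x [419. 440.] y [-61. -61. -56.]
scene 120 106 x [419. 441.] y [-61. -60. -23.]
scene 140 141 x [437. 445.] y [-61. -57.  27.]
scene 160 43 x [418. 446.] y [-60. -50. 124.]
```

```bash
python3 -m handwheel '[[0.01,0,0,0,0,0,8.8],[0.01,0,0,0,0,0,8.8],[0.01,-0.0245,0.0425,0,0,0,0],[0.01,-0.0245,0.0425,0,0,0,0],[0.01,-0.0245,0.0425,0,0,0,0],[0.01,0,0,0,0,0,0],[0.01,0,0,0,0,0,0],[0.01,0,0,0,0,0,0]]' 60
python3 - <<'E'
from h import *
im,d=cap('wrist'); s=st(); print(np.round(Ro.from_rotvec(s['tool_rot']).as_matrix(),4))
cv2.imwrite('pics/w5.png',cv2.resize(im[0:260,170:500],None,fx=2.2,fy=2.2,interpolation=cv2.INTER_CUBIC))
E
```

```text
time: 11.22
position: [0.4517, -0.1413, 0.0924]
tool_rot: [3.062, -0.699, 0.0]
ft_force: [0.0, 1.2, -1.6]
grip_width: 0.176
grip_force: 60.0
t 11.275 p [ 0.4516 -0.1415  0.0924] r [ 3.0617e+00 -6.9920e-01 -1.0000e-04] f [-0.47 -0.26 -1.27] m [ 0.019  0.255 -0.005] w 0.175 g 60.0
[[ 9.009e-01 -4.341e-01 -3.000e-04]
 [-4.341e-01 -9.009e-01 -1.000e-03]
 [ 2.000e-04  1.000e-03 -1.000e+00]]
```

View pics/w5.png

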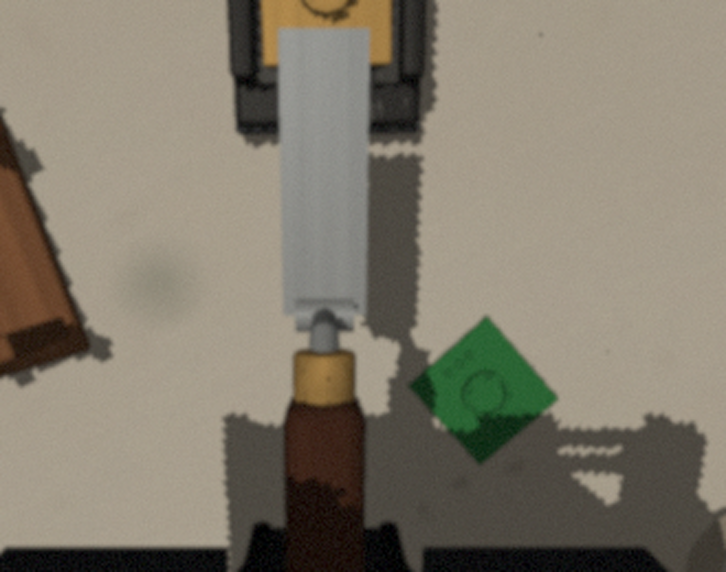

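The blade tip's edge runs from (278,28) to (368,28). Behind it is the plate's free edge, (262,65) to (392,65), and the block's open end at y≈133 between x=238 and 420. Blade and block are parallel, with the block about 1 mm to the right.

Run:
```python
from h import *
s=ctrl.get_state(); T=Ro.from_rotvec(s['tool_rot']).as_matrix(); C=cloud('wrist'); P=(C-s['position'])@T*1000
def full(x,y): return x/2.2+170, y/2.2
B=[]
for yy in range(36,300,20):
    u,v=full(324,yy); u=int(u);v=int(v); q=P[v-2:v+3,u-12:u+13].reshape(-1,3); q=np.median(q,0); B.append(q); 
B=np.array(B); k=np.polyfit(B[:,0],B[:,2],1); print('blade tool x,z(down)\n',np.round(B[::3],1),'slope down',k[0],'z at x=58,120 (top):',np.polyval(k,[58,120]))
tc=lambda x,y,z:(pt('wrist',*full(x,y),z)-s['position'])@T*1000
# tip at ray with tool-plane z
zt=s['position'][2]-np.polyval(k,120)/1000
print('tip z',zt,'tipL/R',np.round(tc(278,28,zt),1),np.round(tc(368,28,zt),1))
for nm,x,y,z in [('plate L',262,65,.029),('plate R',392,65,.029),('cheek L outer',229,2,.035),('cheekR outer',428,2,.035),('cheekL front',233,76,.035),('openL',238,131,.022),('openR',420,131,.022)]: print(nm,np.round(tc(x,y,z),1))
g=C[(P[...,2]>60)&(P[...,0]>0)&(P[...,0]<150)][:,2]; print('bench',np.median(g[(g<.02)&(g>-.02)]))
```

```text
blade tool x,z(down)
 [[ 1.170e+02  1.000e-01 -1.410e+01]
 [ 1.052e+02  2.000e-01 -1.400e+01]
 [ 9.280e+01  2.000e-01 -1.380e+01]
 [ 7.950e+01  2.000e-01 -1.350e+01]
 [ 6.600e+01  2.000e-01 -1.330e+01]] slope down -0.016960581316751478 z at x=58,120 (top): [-13.15060027 -14.20215632]
tip z 0.10657092273763169 tipL/R [118.4  -9.7 -14.2] [118.4   9.8 -14.2]
plate L [126.1 -19.3  63.4]
plate R [126.1  21.6  63.4]
cheek L outer [142.2 -28.4  57.4]
cheekR outer [142.2  31.4  57.4]
cheekL front [121.9 -27.9  57.4]
openL [107.7 -28.2  70.4]
openR [107.7  31.9  70.4]
bench 0.001346375325980338
```

```bash
python3 -m handwheel '[[0.01,-0.0015,0.0015,0,0,-5,0],[0.01,0,0,0,0,0,0],[0.01,0.0017,0,0.02,0,0,0],[0.01,0.0017,0,0.02,0,0,0],[0.01,0.0017,0,0.018,0,0,0],[0.01,0,0,0,0,0,0],[0.01,0,0,0,0,0,0]]' 60
cat >> h.py <<'E'
O=np.array([.6072,-.2166]); E_=np.array([np.cos(np.radians(-25.75)),np.sin(np.radians(-25.75))]); N_=np.array([-E_[1],E_[0]])
def bl(tip=(.1185,0,-.0125)):
    s=ctrl.get_state(); T=Ro.from_rotvec(s['tool_rot']).as_matrix(); p=s['position']+T@np.array(tip)
    d=p[:2]-O; x=T[:,0]; print('tip block mm',np.round([d@E_*1000,d@N_*1000,p[2]*1000],1),'pitch up deg',round(np.degrees(np.arcsin(x[2])),2),'yaw rel',round(np.degrees(np.arctan2(x[1],x[0]))+25.75,2)); return st()
E
python3 -c "
from h import *
bl()"
```

```text
time: 12.15
position: [0.4494, -0.1429, 0.0347]
tool_rot: [-3.04, 0.697, 0.131]
ft_force: [0.6, -0.7, -1.5]
grip_width: 0.178
grip_force: 60.0
tip block mm [-55.   -2.3  37. ] pitch up deg -4.94 yaw rel -0.07
t 12.15 p [ 0.4494 -0.1429  0.0347] r [-3.0405  0.697   0.1312] f [ 0.58 -0.74 -1.49] m [-0.035  0.047 -0.031] w 0.178 g 60.0
```

```bash
cat >> h.py <<'E'
def ft(n=5):
    a=[]
    for i in range(n):
        ctrl.get_image('side'); s=ctrl.get_state(); T=Ro.from_rotvec(s['tool_rot']).as_matrix(); a.append(np.r_[s['ft_force'],s['torque']@np.array([-T[0,1],-T[1,1],0])/1,s['position'][2]*1000])
    a=np.array(a); f=a[:,:2].mean(0); print('f along',round(f@E_,2),'lat',round(f@N_,2),'z',round(a[:,2].mean(),2),'m',round(a[:,3].mean(),3),'sd',np.round(a[:,2:4].std(0),2),'z',round(a[:,4].mean(),2))
E
python3 -c "
from h import *
ft(6)"
python3 -m handwheel '[[0.01,0.0005,0,0.006,0,0,0],[0.01,0.0004,0,0.004,0,0,0],[0.01,0,0,0,0,0,0],[0.01,0,0,0,0,0,0]]'
python3 -c "
from h import *
bl();ft(4)"
```

```text
f along 0.25 lat -0.06 z -1.59 m 0.05 sd [0.51 0.02] z 34.86
time: 12.95
position: [0.449, -0.1429, 0.0241]
tool_rot: [-3.04, 0.697, 0.133]
ft_force: [-0.1, 0.1, -2.0]
grip_width: 0.175
grip_force: 60.0
tip block mm [-55.4  -2.5  26.2] pitch up deg -5.0 yaw rel -0.08
t 12.95 p [ 0.449  -0.1429  0.0241] r [-3.0405  0.6972  0.1329] f [-0.14  0.13 -1.99] m [-0.019  0.096  0.007] w 0.175 g 60.0
f along -0.33 lat -0.36 z -1.12 m 0.063 sd [0.52 0.06] z 24.27
```

Now I feel for the floor in small steps.

```bash
for i in 1; do :; done; python3 -m handwheel '[[0.01,0.0001,0,0.0015,0,0,0],[0.01,0,0,0,0,0,0]]'; python3 -c "
from h import *
ft(3)"
python3 -m handwheel '[[0.01,0.0001,0,0.001,0,0,0],[0.01,0,0,0,0,0,0]]'; python3 -c "
from h import *
ft(3)"
```

```text
time: 13.4
position: [0.4489, -0.1427, 0.0226]
tool_rot: [-3.04, 0.697, 0.133]
ft_force: [-0.4, 0.9, -1.3]
grip_width: 0.18
grip_force: 60.0
f along 0.03 lat -0.12 z -1.11 m 0.061 sd [0.67 0.01] z 22.67
time: 13.8
position: [0.4489, -0.1428, 0.0216]
tool_rot: [-3.04, 0.697, 0.133]
ft_force: [-0.9, -1.1, -1.2]
grip_width: 0.177
grip_force: 60.0
f along -0.66 lat -0.12 z -0.78 m 0.063 sd [0.66 0.03] z 21.66
```

```bash
python3 -m handwheel '[[0.01,0.0001,0,0.001,0,0,0],[0.01,0,0,0,0,0,0]]'|sed -n '1p;2p;4p'; python3 -c "
from h import *
ft(3)"
```

```text
time: 14.2
position: [0.4491, -0.1428, 0.0207]
ft_force: [0.2, -0.8, -1.2]
f along -0.6 lat 0.35 z -1.07 m 0.011 sd [0.22 0.03] z 20.7
```

```bash
python3 -m handwheel '[[0.01,0.0001,0,0.001,0,0,0],[0.01,0,0,0,0,0,0]]'|sed -n '1p;2p;4p'; python3 -c "
from h import *
ft(4)"
```

```text
time: 14.6
position: [0.449, -0.1428, 0.0197]
ft_force: [-0.6, 0.4, -0.2]
f along -0.41 lat 0.26 z 0.01 m 0.108 sd [0.15 0.03] z 19.72
```

```bash
python3 -m handwheel '[[0.01,0,0,0.0007,0,0,0],[0.01,0,0,0,0,0,0]]'|sed -n '1p;2p;4p'; python3 -c "
from h import *
ft(4)"
```

```text
time: 15.05
position: [0.4489, -0.1427, 0.019]
ft_force: [-0.1, -0.2, 0.7]
f along -0.55 lat 0.28 z 0.89 m 0.13 sd [0.29 0.02] z 19.01
```

Floor contact came at TCP z ≈ 20.3 mm, within 0.4 mm of the model. Next: rise 1.2 mm clear of the floor and slide into the tunnel.

```bash
python3 -m handwheel '[[0.01,-0.0002,0,-0.0024,0,0,0],[0.01,0,0,0,0,0,0],[0.01,0.005,0,-0.0004,0,0,0],[0.01,0.005,0,-0.0004,0,0,0],[0.01,0.005,0,-0.0005,0,0,0],[0.01,0,0,0,0,0,0]]'
python3 -c "
from h import *
bl((.1185,0,-.0129));ft(3)
im,d=cap('wrist'); cv2.imwrite('pics/w6.png',cv2.resize(im[0:230,200:450],None,fx=2.6,fy=2.6,interpolation=cv2.INTER_CUBIC))"
```

```text
time: 16.0
position: [0.4629, -0.1497, 0.0213]
tool_rot: [-3.041, 0.697, 0.133]
ft_force: [0.2, -0.6, -2.5]
grip_width: 0.179
grip_force: 60.0
tip block mm [-39.8  -2.6  23.9] pitch up deg -4.98 yaw rel -0.08
t 16.0 p [ 0.4629 -0.1497  0.0213] r [-3.041   0.6974  0.1325] f [ 0.21 -0.64 -2.5 ] m [-0.033  0.083  0.041] w 0.179 g 60.0
f along 0.38 lat -0.19 z -1.87 m 0.042 sd [0.44 0.03] z 21.27
```

View pics/w6.png

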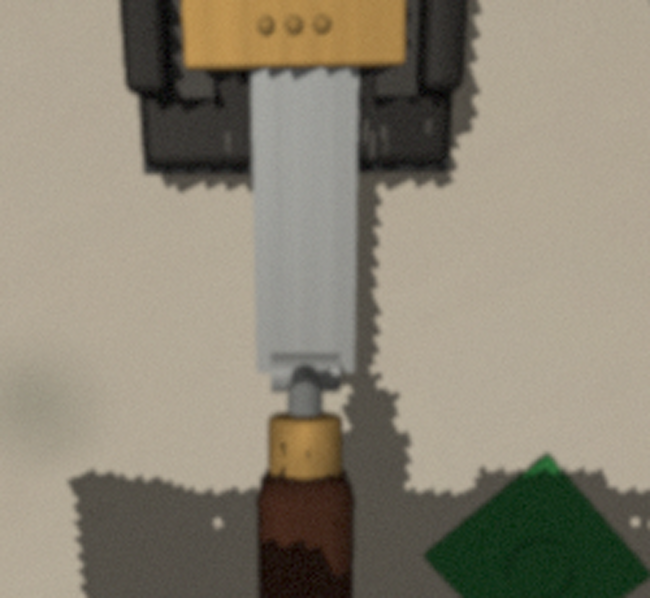

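The blade is under the plate's free edge at (305,70), 1.6 mm right of the tunnel's middle (296). I'll shift left, level the blade and go in to about x = -30 mm.

```bash
python3 -m handwheel '[[0.01,0,-0.0016,0,0,0,0],[0.01,0.0028,0,0.0018,0,1,0],[0.01,0.0027,0,0.0019,0,1,0],[0.01,0.0027,0,0.0019,0,1,0],[0.01,0.0027,0,0.002,0,1,0],[0.01,0,0,0,0,0,0],[0.01,0,0,0,0,0,0]]'
python3 -c "
from h import *
bl((.1185,0,-.0129));ft(4)"
```

```text
time: 17.08
position: [0.4726, -0.1524, 0.0132]
tool_rot: [-3.058, 0.701, 0.026]
ft_force: [-0.3, 0.5, -1.7]
grip_width: 0.172
grip_force: 60.0
tip block mm [-30.4  -0.8  24. ] pitch up deg -0.99 yaw rel -0.07
t 17.075 p [ 0.4726 -0.1524  0.0132] r [-3.0582  0.7009  0.0265] f [-0.3   0.5  -1.69] m [ 0.071  0.175 -0.034] w 0.172 g 60.0
f along -0.0 lat -0.21 z -1.37 m 0.129 sd [0.26 0.03] z 13.2
```

```bash
python3 -m handwheel '[[0.01,0,0,-0.0015,0,0,0],[0.01,0.0002,0,-0.0035,0,0,0],[0.01,0.0002,0,-0.0035,0,0,0],[0.01,0,0,0,0,0,0]]'; python3 -c "
from h import *
ft(2)"; python3 -m handwheel '[[0.01,0.0012,0,-0.0035,0,0,0],[0.01,0.0013,0,-0.0035,0,0,0],[0.01,0.0022,0,-0.003,0,0,0],[0.01,0.0022,0,-0.003,0,0,0],[0.01,0,0,0,0,0,0]]'
python3 -c "
from h import *
bl((.1185,0,-.0129));ft(2)
im,d=cap('wrist'); cv2.imwrite('pics/w7.png',cv2.resize(im[0:230,200:450],None,fx=2.0,fy=2.0,interpolation=cv2.INTER_CUBIC))"
```

```text
time: 17.77
position: [0.4735, -0.1527, 0.022]
tool_rot: [-3.058, 0.701, 0.025]
ft_force: [0.2, -0.0, -1.8]
grip_width: 0.18
grip_force: 60.0
f along 0.43 lat 0.38 z -1.89 m 0.215 sd [0.55 0.01] z 21.75
time: 18.5
position: [0.4799, -0.1559, 0.0348]
tool_rot: [-3.058, 0.701, 0.026]
ft_force: [0.4, 0.2, -2.6]
grip_width: 0.175
grip_force: 60.0
tip block mm [-22.3  -0.8  45.7] pitch up deg -0.96 yaw rel -0.07
t 18.5 p [ 0.4799 -0.1559  0.0348] r [-3.0583  0.7011  0.0256] f [ 0.41  0.22 -2.63] m [0.024 0.276 0.063] w 0.175 g 60.0
f along -0.58 lat 0.52 z -1.9 m 0.25 sd [0.28 0.01] z 34.51
```

View pics/w7.png

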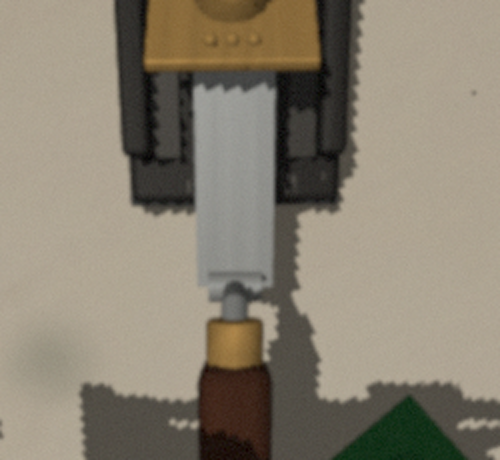

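The free edge (145–320, y≈68) is well raised, with the blade under it and centred. Continuing the arc.

```bash
python3 -m handwheel '[[0.01,0.0029,0,-0.0023,0,0,0],[0.01,0.0029,0,-0.0023,0,0,0],[0.01,0.0034,0,-0.0015,0,0,0],[0.01,0.0034,0,-0.0015,0,0,0],[0.01,0.0037,0,-0.0006,0,0,0],[0.01,0,0,0,0,0,0]]'
python3 -c "
from h import *
bl((.1185,0,-.0129));ft(2)"; python3 -m handwheel '[[0.01,0.003,0,0,0,0,0],[0.01,0.003,0,0,0,0,0],[0.01,0.003,0,0,0,0,0],[0.01,0,0,0,0,0,0]]'
python3 -c "
from h import *
bl((.1185,0,-.0129));ft(2)
im,d=cap('side');C=cloud('side').reshape(-1,3); q=C[:,:2]-O; x=q@E_*1000;y=q@N_*1000; b=(im.reshape(-1,3)[:,2].astype(int)-im.reshape(-1,3)[:,0]>50)&(abs(y)<22)&(x>-60)&(x<60)&(C[:,2]>.02)
print(b.sum()); P=np.c_[x,y,C[:,2]*1000][b]; print(np.round(np.percentile(P,[3,50,97],axis=0),1))"
```

```text
time: 19.4
position: [0.4946, -0.1632, 0.0424]
tool_rot: [-3.059, 0.701, 0.026]
ft_force: [0.5, 0.1, -2.0]
grip_width: 0.179
grip_force: 60.0
tip block mm [-5.9 -1.  53.3] pitch up deg -0.98 yaw rel -0.08
t 19.4 p [ 0.4946 -0.1632  0.0424] r [-3.0585  0.7014  0.0263] f [ 0.55  0.1  -2.03] m [-0.     0.201  0.022] w 0.179 g 60.0
f along -0.75 lat -0.02 z -1.42 m 0.161 sd [0.09 0.01] z 42.33
time: 20.0
position: [0.5026, -0.1671, 0.0423]
tool_rot: [-3.058, 0.701, 0.026]
ft_force: [0.1, 0.8, -2.2]
grip_width: 0.176
grip_force: 60.0
tip block mm [ 3.  -1.  53.1] pitch up deg -0.99 yaw rel -0.08
t 20.0 p [ 0.5026 -0.1671  0.0423] r [-3.0585  0.7013  0.0264] f [ 0.08  0.84 -2.18] m [0.046 0.153 0.045] w 0.176 g 60.0
f along 0.24 lat 0.22 z -1.74 m 0.167 sd [0.12 0.01] z 42.2
252
[[ -7.3 -17.7  33.2]
 [ 13.9   0.5  35.6]
 [ 33.5  20.5  37.6]]
```

The plate has fallen flat: top at about 34–35 mm, rear edge near x = -9. I'll draw back, lower the tip to plate height and approach its rear edge.

```bash
python3 -m handwheel '[[0.01,-0.008,-0.0005,0,0,0,0],[0.01,-0.008,0,0,0,0,0],[0.01,-0.008,0,0,0,0,0],[0.01,0.0,0,0.01,0,0,0],[0.01,0.0,0,0.0104,0,0,0],[0.01,0,0,0,0,0,0]]'
python3 -c "
from h import *
bl((.1185,0,-.0129));ft(3)
im,d=cap('wrist'); cv2.imwrite('pics/w8.png',cv2.resize(im[0:200,210:430],None,fx=2.6,fy=2.6,interpolation=cv2.INTER_CUBIC))"
```

```text
time: 20.9
position: [0.4797, -0.1557, 0.021]
tool_rot: [-3.059, 0.701, 0.03]
ft_force: [-0.4, 0.3, -1.9]
grip_width: 0.177
grip_force: 60.0
tip block mm [-22.5  -0.7  31.6] pitch up deg -1.12 yaw rel -0.08
t 20.9 p [ 0.4797 -0.1557  0.021 ] r [-3.059   0.7015  0.0302] f [-0.43  0.3  -1.92] m [-0.012  0.148  0.057] w 0.177 g 60.0
f along 0.06 lat 0.2 z -1.13 m 0.126 sd [0.26 0.02] z 21.92
```

View pics/w8.png

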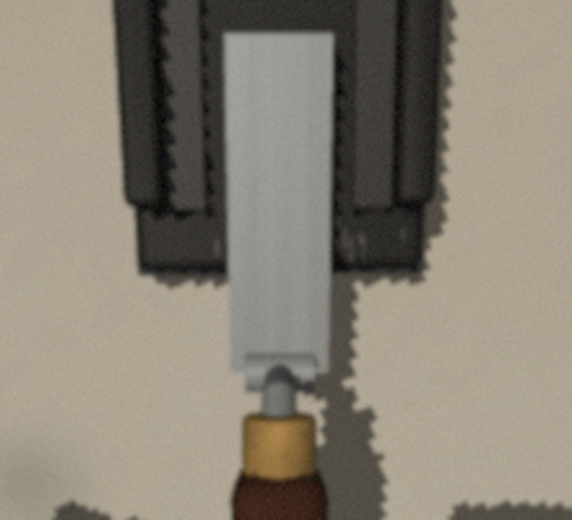

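The blade lies centred over the lower bed, tip at (278,32), with nothing in its way. Pushing now.

```bash
cat >> h.py <<'E'
def plate():
    for n in('side','scene'):
        im,d=cap(n);C=cloud(n).reshape(-1,3); q=C[:,:2]-O; x=q@E_*1000;y=q@N_*1000; i=im.reshape(-1,3).astype(int)
        b=(i[:,2]-i[:,0]>50)&(abs(y)<22)&(x>-60)&(x<60)&(C[:,2]>.02); P=np.c_[x,y,C[:,2]*1000][b]; print(n,b.sum(),np.round(np.percentile(P,[2,50,98],axis=0),1).tolist())
E
python3 -m handwheel '[[0.01,0.005,0,0,0,0,0],[0.01,0.005,0,0,0,0,0],[0.01,0.004,0,0,0,0,0],[0.01,0.003,0,0,0,0,0],[0.01,0.002,0,0,0,0,0],[0.01,0,0,0,0,0,0]]'
python3 -c "
from h import *
bl((.1185,0,-.0129));ft(2);plate()"
```

```text
time: 21.85
position: [0.4979, -0.1642, 0.0219]
tool_rot: [-3.058, 0.701, 0.026]
ft_force: [0.2, -0.4, -1.5]
grip_width: 0.177
grip_force: 60.0
tip block mm [-2.5 -0.5 32.8] pitch up deg -0.99 yaw rel -0.08
t 21.85 p [ 0.4979 -0.1642  0.0219] r [-3.0584  0.7013  0.0265] f [ 0.23 -0.36 -1.5 ] m [-0.027  0.168 -0.054] w 0.177 g 60.0
f along -0.02 lat 0.14 z -1.86 m 0.151 sd [0.58 0.03] z 21.91
side 255 [[-1.4, -18.7, 33.4], [20.6, 0.0, 35.7], [41.2, 19.5, 38.0]]
scene 170 [[-3.9, -21.2, 29.6], [19.0, -1.3, 32.1], [43.9, 21.4, 33.6]]
```

```bash
python3 -m handwheel '[[0.01,0.001,0,0,0,0,0],[0.01,0.001,0,0,0,0,0],[0.01,0,0,0,0,0,0]]'|sed -n '2p;4p'
python3 -c "
from h import *
ft(2)"
python3 -m handwheel '[[0.01,0.0005,0,0,0,0,0],[0.01,0.0005,0,0,0,0,0],[0.01,0,0,0,0,0,0]]'|sed -n '2p;4p'
python3 -c "
from h import *
bl((.1185,0,-.0129));ft(3)"
```

```text
position: [0.4997, -0.165, 0.0219]
ft_force: [0.4, -0.3, -1.1]
f along 0.54 lat -0.68 z -1.92 m 0.156 sd [0.56 0.02] z 21.92
position: [0.5005, -0.1654, 0.0219]
ft_force: [-0.6, 0.4, -2.3]
tip block mm [ 0.4 -0.4 32.7] pitch up deg -0.99 yaw rel -0.07
t 22.9 p [ 0.5005 -0.1654  0.0219] r [-3.0582  0.701   0.0265] f [-0.56  0.42 -2.3 ] m [0.014 0.193 0.035] w 0.183 g 60.0
f along -0.14 lat 0.32 z -1.89 m 0.18 sd [0.39 0.04] z 21.89
```

```bash
for k in 1; do python3 -m handwheel '[[0.01,0.0005,0,0,0,0,0],[0.01,0,0,0,0,0,0]]'|sed -n '2p;4p'; python3 -c "
from h import *
ft(2)"; done
python3 -m handwheel '[[0.01,0.0005,0,0,0,0,0],[0.01,0,0,0,0,0,0]]'|sed -n '2p;4p'; python3 -c "
from h import *
ft(3)"
```

```text
position: [0.5008, -0.1656, 0.0218]
ft_force: [-0.1, 1.3, -1.3]
f along -0.22 lat 0.18 z -0.98 m 0.331 sd [0.55 0.02] z 21.83
position: [0.5008, -0.1656, 0.0217]
ft_force: [-2.6, 0.9, 0.1]
f along -2.39 lat 0.01 z -0.81 m 0.697 sd [0.36 0.02] z 21.72
```

```bash
python3 -m handwheel '[[0.01,0.0004,0,0,0,0,0],[0.01,0,0,0,0,0,0]]'|sed -n '2p;4p'; python3 -c "
from h import *
ft(3)"
```

```text
position: [0.501, -0.1656, 0.0216]
ft_force: [-4.4, 1.5, -0.6]
f along -4.93 lat -0.81 z -0.35 m 1.233 sd [0.25 0.06] z 21.62
```

Firm resistance, 5 N. I'll ease off and check that the plate is really at the stop.

```bash
python3 -m handwheel '[[0.01,-0.001,0,0,0,0,0],[0.01,-0.003,0,0,0,0,0],[0.01,-0.006,0,0,0,0,0],[0.01,0,0,0,0,0,0]]'|sed -n '1p;2p;4p'
python3 - <<'E'
from h import *
bl((.1185,0,-.0129)); plate(); plate()
# plate outline and dark groove/stop seen by rays: profile along block x at y=+-8 in side image
for n in('side','scene'):
    f=load(n); im=f['im'].astype(int)
    for y in (-17,17):
        r=''
        for x in range(-14,62,2):
            p=O*1000+x*E_+y*N_; z=.034
            u,v=np.round(proj(n,np.r_[p/1000,z])).astype(int); b=im[v,u]; r+='B' if b[2]-b[0]>50 else '.'
        print(n,y,r,'B from',-14+2*r.find('B'),'to',-14+2*r.rfind('B'))
im,d=cap('wrist'); f=load('wrist'); im=im.astype(int)
m=(im[...,2]-im[...,0]>50)&(im[...,2]>110)
C=cloud('wrist'); q=C[...,:2]-O; X=q@E_*1000; Y=q@N_*1000; k=m&(X>-20)&(X<50)&(abs(Y)<22)&(C[...,2]>.02); print('wrist brass',k.sum(), np.round(np.percentile(np.c_[X[k],Y[k],C[k][:,2]*1000],[2,50,98],axis=0),1).tolist() if k.sum() else '')
E
```

```text
time: 24.7
position: [0.4929, -0.1615, 0.0223]
ft_force: [0.6, -0.4, -1.1]
tip block mm [-8.2 -0.1 33.2] pitch up deg -0.94 yaw rel -0.06
t 24.7 p [ 0.4929 -0.1615  0.0223] r [-3.0579  0.7006  0.0249] f [ 0.6  -0.45 -1.07] m [ 0.022  0.146 -0.067] w 0.18 g 60.0
side 257 [[1.1, -19.5, 33.4], [22.9, -0.1, 35.8], [44.5, 20.4, 38.4]]
scene 173 [[-0.7, -21.3, 27.0], [20.9, -1.5, 32.4], [43.9, 21.4, 34.2]]
side 255 [[0.9, -19.1, 33.4], [23.2, 0.1, 35.7], [44.7, 19.6, 38.3]]
scene 178 [[-0.3, -21.0, 28.9], [21.0, -0.4, 32.2], [44.5, 21.0, 33.9]]
side -17 ........BB.BB.BBB..BB..BB.BBB......... B from 2 to 42
side 17 .......BBBBBBBBBBBBBBBBBBBBBB......... B from 0 to 42
scene -17 .....BBBBBBBBBBBBBBBBBBBBBBBBB........ B from -4 to 44
scene 17 .......BBBBBBBBBBBBBBBBBBBBB......B... B from 0 to 54
wrist brass 0
```

```bash
python3 -m handwheel '[[0.01,0,0,-0.03,0,0,0],[0.01,0,0,-0.04,0,0,0],[0.01,0.03,0,-0.01,0,0,0],[0.01,0,0,0,0,0,0],[0.01,0,0,0,0,0,0]]'|sed -n '1p;2p;4p'
python3 - <<'E'
from h import *
im,d=cap('wrist'); s=bl(); f=load('wrist'); im=im.astype(int); C=cloud('wrist'); q=C[...,:2]-O; X=q@E_*1000; Y=q@N_*1000; Z=C[...,2]*1000
br=(im[...,2]-im[...,0]>40)
v,u=np.nonzero(br&(abs(Y)<24)&(X>-20)&(X<60)&(Z>25)&(Z<42)); print(len(u))
k=np.c_[X[v,u],Y[v,u],Z[v,u]]; print(np.round(np.percentile(k,[1,50,99],axis=0),1).tolist())
# profile along x at fixed |y|, color and depth height
from collections import OrderedDict
for y in (-17,-14,14,17):
    print('y',y)
    print(' '.join('%d:%d/%s'%(x,Z[vv,uu],'B' if br[vv,uu] else im[vv,uu].sum()) for x in range(-8,60,2) for uu,vv in [np.round(proj('wrist',np.r_[(O*1000+x*E_+y*N_)/1000,.034])).astype(int)] if 0<=vv<400 and 0<=uu<640))
E
```

```text
time: 25.58
position: [0.52, -0.1753, 0.1008]
ft_force: [-0.7, -0.0, -1.7]
tip block mm [ 21.9  -0.8 110.8] pitch up deg -1.12 yaw rel -0.09
t 25.625 p [ 0.5197 -0.1751  0.1006] r [-3.0581  0.7016  0.0301] f [ 0.8  -0.14 -1.74] m [0.025 0.217 0.004] w 0.176 g 60.0
1537
[[1.8, -20.6, 31.7], [31.9, 4.3, 35.2], [44.7, 19.8, 36.9]]
y -17
-8:26/68 -6:27/77 -4:27/77 -2:28/77 0:31/97 2:35/B 4:34/172 6:35/B 8:35/B 10:35/B 12:34/B 14:35/B 16:35/B 18:36/B 20:35/B 22:36/B 24:35/B 26:35/B 28:35/B 30:36/B 32:34/B 34:35/B 36:36/B 38:35/B 40:35/B 42:34/B 44:34/B 46:35/84
y -14
-8:110/415 -6:112/410 -4:112/408 -2:113/416 0:112/420 2:113/412 4:112/420 6:113/425 8:112/435 10:114/424 12:112/433 14:111/433 16:112/435 18:112/431 20:112/433 22:111/429 24:113/431 26:113/436 28:113/428 30:112/439 32:112/438 34:111/430 36:111/435 38:113/430 40:34/B 42:35/B 44:35/B 46:36/86
y 14
-8:27/201 -6:26/183 -4:27/195 -2:27/213 0:32/240 2:36/B 4:35/B 6:34/B 8:34/B 10:35/B 12:33/B 14:36/B 16:34/B 18:35/B 20:35/B 22:35/B 24:35/B 26:36/B 28:34/B 30:34/B 32:35/B 34:36/B 36:34/B 38:34/B 40:36/B 42:36/B 44:36/B 46:35/91
y 17
-8:26/192 -6:26/198 -4:27/190 -2:27/162 0:31/219 2:36/B 4:35/B 6:36/B 8:34/B 10:35/B 12:34/B 14:36/B 16:34/B 18:35/B 20:34/B 22:36/B 24:34/B 26:35/B 28:36/B 30:35/B 32:35/B 34:36/B 36:35/B 38:36/B 40:35/B 42:35/B 44:34/B 46:36/92
```

Against the stop: brass runs from about x = 2 to 45 on both sides, directly followed by the stop's top, and the plate lies flat at 34 mm. Now back to the cradle.

```bash
python3 -m handwheel '[[0.01,0,0,0,0,0.5,-8.8],[0.01,0,0,0,0,0.5,-8.8],[0.01,0.0121,-0.0408,0,0,0,0],[0.01,0.0121,-0.0408,0,0,0,0],[0.01,0.0121,-0.0408,0,0,0,0],[0.01,0,0,0,0,0,0],[0.01,0,0,0,0,0,0]]'|sed -n '1p'
python3 - <<'E'
from h import *
s=st(); T=Ro.from_rotvec(s['tool_rot']).as_matrix(); T0=Ro.from_rotvec([-3.1333,.2251,-.001]).as_matrix()
print('to go mm',np.round(T.T@(np.array([.573,-.0591,.003])-s['position'])*1000,1),'turn deg',np.round(np.degrees(Ro.from_matrix(T.T@T0).as_rotvec()),2))
# blade slope vs world and cradle check
im,d=cap('wrist'); P=(cloud('wrist')-s['position'])@T*1000; C=cloud('wrist')*1000
m=(abs(P[...,1])<8)&(P[...,2]>-30)&(P[...,2]<5)&(P[...,0]>62)&(P[...,0]<116); k=np.polyfit(P[m][:,0],P[m][:,2],1); print('blade z 58,120',np.polyval(k,[58,120]),'yaw',np.median(P[m][:,1]))
for v in range(95,240,8):
    r=C[v]; w=np.nonzero((r[:,2]>50)&(r[:,2]<66)&(abs(r[:,1]+60)<30))[0]
    if len(w): print(v,np.round(r[w].mean(0),1),np.round([r[w,1].min(),r[w,1].max()],1))
E
```

```text
time: 26.5
t 26.5 p [ 0.5734 -0.0598  0.1012] r [-3.1316e+00  2.2510e-01  1.2000e-03] f [-0.04 -0.11 -1.27] m [-0.106  0.211  0.017] w 0.174 g 60.0
to go mm [-0.4 -0.5 98.2] turn deg [-0.09  0.09 -0.01]
blade z 58,120 [-12.92961346 -14.1289117 ] yaw -0.2034393102753977
167 [606.8 -65.5  59.8] [-85.  -45.9]
175 [601.  -65.6  59.9] [-84.3 -45.7]
```

```bash
python3 -m handwheel '[[0.01,-0.0004,-0.0005,0.03,0,0,0],[0.01,0,0,0.03,0,0,0],[0.01,0,0,0.02,0,0,0],[0.01,0,0,0.012,0,0,0],[0.01,0,0,0,0,0,0],[0.01,0,0,0,0,0,0]]'|sed -n '1,4p'
python3 -c "
from h import *
ft(3)"
python3 -m handwheel '[[0.01,0,0,0.002,0,0,0],[0.01,0,0,0,0,0,0]]'|sed -n '1,4p'
python3 -c "
from h import *
ft(2)"
```

```text
time: 27.3
position: [0.5751, -0.0588, 0.0108]
tool_rot: [-3.131, 0.225, -0.004]
ft_force: [0.3, 0.6, -1.4]
f along 0.19 lat 0.27 z -1.4 m 0.153 sd [0.23 0.01] z 10.83
time: 27.7
position: [0.5742, -0.0584, 0.0078]
tool_rot: [-3.131, 0.225, -0.001]
ft_force: [0.4, -0.3, -1.6]
f along -0.18 lat 0.34 z -1.3 m 0.161 sd [0.34 0.01] z 7.85
```

```bash
python3 -m handwheel '[[0.01,0,0,0.002,0,0,0],[0.01,0,0,0.0015,0,0,0],[0.01,0,0,0,0,0,0]]'|sed -n '1,4p'
python3 -c "
from h import *
ft(2)"
python3 -m handwheel '[[0.01,0,0,0.001,0,0,0],[0.01,0,0,0,0,0,0]]'|sed -n '1,4p'
python3 -c "
from h import *
ft(2)"
```

```text
time: 28.18
position: [0.574, -0.0586, 0.0041]
tool_rot: [-3.131, 0.225, -0.001]
ft_force: [0.0, 1.1, -1.0]
f along -0.72 lat -0.12 z -1.58 m 0.192 sd [0.11 0.04] z 4.26
time: 28.52
position: [0.5742, -0.0585, 0.0033]
tool_rot: [-3.131, 0.225, -0.001]
ft_force: [-0.4, -1.1, -2.0]
f along 0.04 lat 0.39 z -1.81 m 0.192 sd [0.24 0.04] z 3.34
```

```bash
python3 -m handwheel '[[0.01,0,0,0.001,0,0,0],[0.01,0,0,0.001,0,0,0],[0.01,0,0,0,0,0,0]]'|sed -n '1,4p'
python3 -c "
from h import *
ft(3)"
```

```text
time: 29.0
position: [0.5743, -0.0585, 0.0029]
tool_rot: [-3.13, 0.225, -0.001]
ft_force: [-4.2, 1.3, 10.2]
f along -4.25 lat -1.07 z 10.47 m 1.173 sd [0.2  0.01] z 2.85
```

Seated in the notches. Ease the load, release, retreat.

```bash
python3 -m handwheel '[[0.01,0,0,-0.0015,0,0,0],[0.03,0,0,0,0,0,0],[0.045,0,0,0,0,0,0],[0.045,0,0,0,0,0,0],[0.045,0,0,0,0,0,0]]'|sed -n '1,5p'
python3 -m handwheel '[[0.045,0,0,-0.02,0,0,0],[0.045,0,0,-0.04,0,0,0],[0.045,0,0,-0.05,0,0,0],[0.045,0,0,-0.03,0,0,0],[0.045,0,0,0,0,0,0]]'
python3 - <<'E'
from h import *
im,d=cap('wrist'); s=st(); T=Ro.from_rotvec(s['tool_rot']).as_matrix(); C=cloud('wrist')*1000
O0=np.array([574,-58.5]); e=T[:2,0]/np.linalg.norm(T[:2,0]); n=np.array([-e[1],e[0]]); x=(C[...,:2]-O0)@e; y=(C[...,:2]-O0)@n
for a in list(range(-44,46,11))+[66,80,95,110]:
    m=(abs(x-a)<4)&(abs(y)<5)&(C[...,2]<75); print(a,m.sum(),np.round(np.median(C[m][:,2]),1) if m.sum() else '')
plate()
E
```

```text
time: 29.78
position: [0.5742, -0.0585, 0.0028]
tool_rot: [-3.131, 0.225, -0.001]
ft_force: [-0.7, 0.1, -0.5]
grip_width: 0.493
time: 30.4
position: [0.5764, -0.0594, 0.1469]
tool_rot: [-3.129, 0.226, -0.012]
ft_force: [0.4, -0.0, -0.7]
grip_width: 0.512
grip_force: 0.0
t 30.45 p [ 0.575  -0.0591  0.1448] r [-3.1298  0.2253 -0.0063] f [ 0.07 -0.42  0.06] m [0.027 0.218 0.013] w 0.516 g 0.0
-44 57 61.8
-33 105 62.0
-22 107 62.1
-11 104 62.1
0 108 61.9
11 115 62.1
22 116 62.0
33 119 62.1
44 125 60.8
66 99 16.1
80 99 16.3
95 99 16.6
110 109 17.0
side 255 [[1.4, -18.7, 33.0], [22.9, 0.4, 35.7], [45.0, 20.1, 37.9]]
scene 175 [[-1.3, -21.3, 28.1], [21.0, -0.8, 32.2], [44.6, 21.4, 34.3]]
```

```bash
python3 -c "
from bench import ctrl
print(ctrl.close_job())"
```

```text
the job is handed in; nothing more can be done
None
```

The plate lies face down on the upper bed. I pushed it until the stop resisted at about 5 N; depth images show it flat at 34 mm with no visible gap to the stop. The spatula is back level in its cradle, and I handed the job in at about 30.5 s of the 58 s allowed.

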